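Silence the vacuum alarm and point out the leak and the spare sensor

ROBOT

A 7-joint arm with a two-finger parallel gripper is mounted at the origin on the work surface. World frame = base frame: x ahead of the robot, y to its left, z up, the work surface at z = 0. Lengths are in m, angles in rad, forces in N, time in s.
With the tool pointing down it reaches from about 0.35 to 0.9 m from the base axis. Payload 8.1 kg.
Tool frame: the origin (TCP) lies between the finger pads, 19 mm behind the fingertips; this is the grasp point; z points along the fingers, y is the line along which they close (so a half turn about z gives the same grasp; the last joint's range is limited). The gripper opens to 92 mm and grips with 3 to 60 N. Pads are 19 mm wide; open, the fingers measure 130 mm over their backs; the gripper's body (75 mm by 190 mm) begins 47 mm behind the grasp point.
Start: joints at [1.138, 0.434, 0.025, 1.573, -0.012, 1.134, -0.075], TCP at [0.202, -0.591, 0.246] pointing down, gripper open.
Joint ranges: [-2.62, 2.62], [-0.44, 2.09], [-1.27, 1.32], [0.08, 2.57], [-1.32, 4.46], [0.12, 2], [-2.74, 2.74]. Speed limits (rad/s): [2.22, 2.22, 3.01, 3.01, 3.14, 3.14, 3.14].

INTERFACE

Orientations are given as a rotation vector (axis times angle).
In Python, from cell import arm gives the robot as it stands.
- The arm moves only by the tool jog_arm, never from a script. Its argument "moves" is a list of rows, each a list of 4 numbers: the shift along the tool's x, y, z in m, then the turn about the tool's z in rad. In form: [[tx, ty, tz, spin], ...]. A call has 1 to 20 rows; each row is the pose to reach, as a shift and turn from the pose commanded when the call began, along the tool's axes at that moment; what a row does not reach only later rows make up. A row lasts 1/8 s, in which the tool goes at most 62.5 mm and 10.7 degrees, less where a joint would pass 70% of its speed; a pose out of reach is approached as far as the arm can. A call with a gripper value outside its range is refused whole. "hand" is the finger opening in m, from 0 to 0.0918, set as the call begins (left out, the last holds). The fingers move at their own pace and stop on an object; "newtons" is the grip in N (left out, the last holds). Time passes only in rows, so rows that repeat a pose let the fingers close. It gives the time, the measured TCP pose, the force, the opening and the grip force at its end, in the units of the state.
- arm.observe(): the state, without advancing time (a new reading comes with each control period).
- arm.get_image(name): name is "scene" or "top" or "wrist"; returns a dict with "color" (384x512x3 uint8, red, green, blue), "z_map" (384x512 float32, m along the optical axis (not along the pixel's ray), 0 where there is no reading), "fx", "fy", "cx", "cy" (pixels), "rvec" (rotation vector, rad) and "tvec" (3), from world to camera coordinates, as OpenCV has them. Camera axes: x right, y down, z forward; pixel columns grow to the right and rows downward; lengths in m; the calibration is good to about 2 mm. A picture is of the moment at which its call begins.
- arm.sign_off(): hands the job in; it is judged then, once.
The state is a dict: "clock": time; "joints": joint angles; "dq": joint speeds; "joint_efforts": joint torques, N m; "position": TCP position; "ee_rot": TCP orientation; "force": force on the tool from outside, world axes, zero at the start; "ft_torque": the same for the moment, N m; "width": opening from 0.0 (shut) to 1.0 (fully open); "gripper_force": force on a finger pad.
Only numpy, scipy, OpenCV 4.12 (cv2) and the standard library are available. Lean on these libraries where they do the work, as an engineer would, in place of code of your own. Each camera call takes 0.05 s, during which the arm holds its last target. There are 200 camera calls.

TASK

The tubing map on the tablet shows a red alarm marker in one of its four coloured zones: silence the alarm by pressing the button of that zone's colour on the alarm box, and no other button. Then show the helper the leak by pointing straight down at the red marker, and after that point in the same way at the spare vacuum sensor whose cap has the zone's colour; each time hold the fingertips one to three centimetres right above the thing for two seconds. Finish still pointing at that sensor; never touch the tablet or any sensor, and leave everything else on the bench where it stands.

Things in the scene. Friction and masses are not known exactly. Their poses are not given: they have to be found in the camera images.
- tablet: rugged black tablet, 228 x 322 x 24 mm, fixed flat in a low cradle with its glass up and its four rubber corners 27 mm high; origin under its centre on the bench, x and y along the short and long sides, z up, glass at z = 24.6 mm. The glass shows the tubing map with four coloured zones, about 70 x 106 mm each, one marker in each zone
- alarm_marker: the red alarm marker with a white rim on the tablet's map, a flat 25 mm disc drawn on the glass, in one of the four zones (always within 30 mm of that zone's centre; the zone centres are at least 82 mm apart); origin on the glass at its centre, z up. The other three zones show smaller dark grey markers
- zone_blue (a point): centre of the blue zone of the map, on the glass
- zone_yellow (a point): centre of the yellow zone of the map, on the glass
- zone_green (a point): centre of the green zone of the map, on the glass
- zone_white (a point): centre of the white zone of the map, on the glass
- alarm_box: grey push-button box, 95 x 290 x 56 mm, fixed on the bench; origin under its centre, y along the row, z up. In a row along it, 57 mm apart, stand an amber beacon (up to 92 mm above the bench, at the +y end) and then the blue, yellow, green and white buttons
- ack_blue_top (a point): centre of the top face of the blue button on the alarm box, 78 mm above the bench: a 28 mm round spring cap pressed straight down
- ack_blue (a joint): travel of the blue button: 0 released, 0.006 m fully down at about 4 N; it counts as pressed beyond 0.004 m and springs back when let go
- ack_yellow_top (a point): centre of the top face of the yellow button on the alarm box, 78 mm above the bench: a 28 mm round spring cap pressed straight down
- ack_yellow (a joint): travel of the yellow button: 0 released, 0.006 m fully down at about 4 N; it counts as pressed beyond 0.004 m and springs back when let go
- ack_green_top (a point): centre of the top face of the green button on the alarm box, 78 mm above the bench: a 28 mm round spring cap pressed straight down
- ack_green (a joint): travel of the green button: 0 released, 0.006 m fully down at about 4 N; it counts as pressed beyond 0.004 m and springs back when let go
- ack_white_top (a point): centre of the top face of the white button on the alarm box, 78 mm above the bench: a 28 mm round spring cap pressed straight down
- ack_white (a joint): travel of the white button: 0 released, 0.006 m fully down at about 4 N; it counts as pressed beyond 0.004 m and springs back when let go
- sensor_blue_top (a point): centre of the blue cap on top of the spare vacuum sensor with the blue cap: a loose grey box 56 x 44 x 24 mm under a 46 x 36 mm blue cap, 30 mm high in all (this point is 30 mm above the bench), about 110 g, with a white hose nipple at one end and a short black aerial at the other
- sensor_yellow_top (a point): centre of the yellow cap on top of the spare vacuum sensor with the yellow cap: a loose grey box 56 x 44 x 24 mm under a 46 x 36 mm yellow cap, 30 mm high in all (this point is 30 mm above the bench), about 110 g, with a white hose nipple at one end and a short black aerial at the other
- sensor_green_top (a point): centre of the green cap on top of the spare vacuum sensor with the green cap: a loose grey box 56 x 44 x 24 mm under a 46 x 36 mm green cap, 30 mm high in all (this point is 30 mm above the bench), about 110 g, with a white hose nipple at one end and a short black aerial at the other
- sensor_white_top (a point): centre of the white cap on top of the spare vacuum sensor with the white cap: a loose grey box 56 x 44 x 24 mm under a 46 x 36 mm white cap, 30 mm high in all (this point is 30 mm above the bench), about 110 g, with a white hose nipple at one end and a short black aerial at the other
- drill: yellow and black cordless drill standing on its battery, 210 mm high, loose; origin under the battery's centre
- battery: spare drill battery, 115 x 76 x 58 mm, loose; origin under its centre
- screwdriver: orange-handled screwdriver, 200 mm long, lying loose; origin under its middle
- mug: blue mug, 80 mm across and 92 mm high, loose; origin under its centre
- tape_roll: roll of orange tape, 104 mm across and 28 mm high, lying loose; origin under its centre
There are look-alikes about, which are no part of the job. Leave any pink look-alike of the part that bears sensor_white_top alone.

How it is judged:
By the outcome, as a careful person would: the job done as asked, in the order asked, and still so for the second after the job is handed in, with the robot touching nothing.
It also fails if it takes over 53 s, if anything falls off the work surface, if the arm or the gripper's body presses on something with over 40 N, if the wrist force passes 120 N, or if a joint passes its speed limit or range.

## Working session

There is one attempt and no reset: what is moved stays moved. The work goes in short steps, Python scripts to look and compute and a tool call to move; the robot and the scene stay as the last step left them, time stands still between calls to the robot, and variables do not carry over. Pictures are saved under pics/ and viewed, at most 10 in all, crops included, and the job is handed in when it is done.

Besides the shell and the picture viewer there is one more tool, called after "Call:" in YAML: its name, and indented under it one key for each argument. jog_arm: Moves the arm, as the interface text tells. Its arguments: {"type":"object","properties":{"moves":{"type":"array"},"hand":{"type":"number"},"newtons":{"type":"number"}},"required":["moves"]}

```bash
mkdir -p pics
cat > h.py <<'E'
import numpy as np, cv2
from cell import arm
def grab(n):
    d=arm.get_image(n); np.savez(f'pics/{n}.npz',**d)
    return d
def world(d,u,v,z):
    R,_=cv2.Rodrigues(np.array(d['rvec'],float)); t=np.array(d['tvec'],float).ravel()
    c=-R.T@t; r=R.T@np.array([(u-d['cx'])/d['fx'],(v-d['cy'])/d['fy'],1.])
    return c+r*(z-c[2])/r[2]
E
python3 - <<'E'
from h import *
for n in ('top','scene'):
    d=grab(n); cv2.imwrite(f'pics/{n}1.png',cv2.resize(d['color'][:,:,::-1],(800,600),interpolation=cv2.INTER_CUBIC))
    R,_=cv2.Rodrigues(np.array(d['rvec'],float)); print(n,-R.T@np.array(d['tvec']).ravel(),d['fx'])
print(arm.observe())
E
```

```text
top [ 0.36341362 -0.05049731  1.2946823 ] 387.80847351887536
scene [0.96544331 0.49531849 1.04937376] 390.7206629497478
{'clock': 0.1, 'joints': array([ 1.13836975,  0.43513819,  0.02497311,  1.57398361, -0.01160443,
        1.1340015 , -0.07507941]), 'dq': array([ 1.19952581e-03, -1.10030218e-03, -7.77614125e-04, -5.34889671e-04,
       -7.73826942e-05, -1.39869113e-03, -2.09215762e-03]), 'joint_efforts': array([ 2.68234042e-03, -6.69134331e+01,  9.88088809e-01, -3.15151119e+01,
       -6.05060044e-02,  3.73465929e-02,  1.34467869e-04]), 'position': array([ 0.20224221, -0.59092787,  0.24484152]), 'ee_rot': array([-3.09765895e+00, -5.15447502e-01,  5.44625412e-04]), 'force': array([ 0.26771612,  0.64323385, -0.01110114]), 'ft_torque': array([-0.00268288,  0.02134998, -0.00119353]), 'gripper_force': 0.0, 'width': 1.0024939525623822}
```

View pics/top1.png

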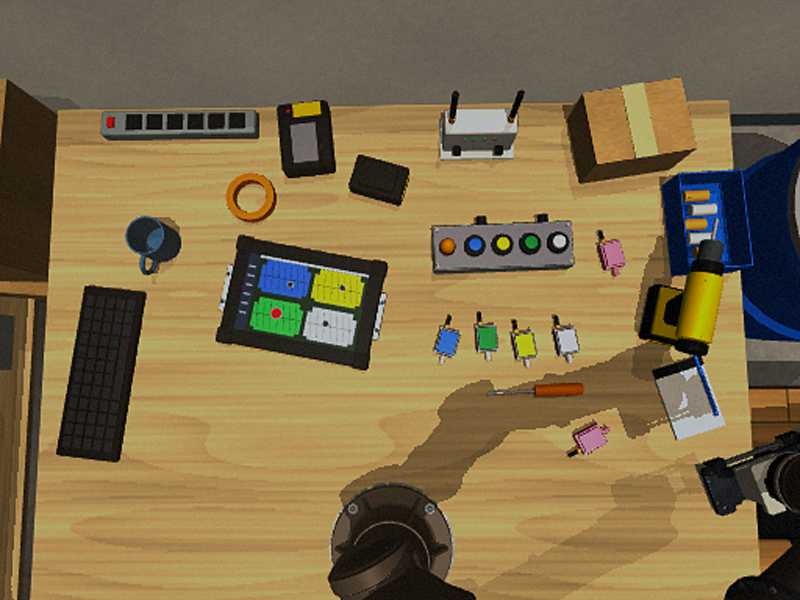

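View pics/scene1.png

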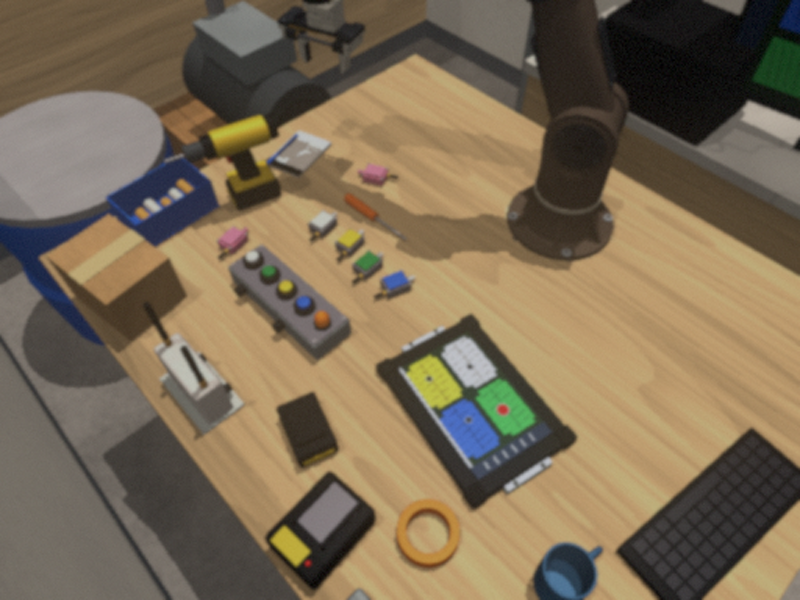

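The red alarm marker is at top-view pixel (276,313), in the green zone at lower left of the tablet. The amber beacon is at (447,245).

Candidates:
- **Buttons:** blue (475,244), yellow (503,243), green (532,242), white (560,241). I choose green.
- **Sensors:** blue (447,341), green (487,338), yellow (525,346), white (566,340), plus pink look-alikes at (611,254) and (590,438). I choose green.
- **Markers:** the red one at (276,313), and grey ones at (290,285), (342,288) and (326,324). I choose red.

```bash
cat > m.py <<'E'
from h import *
def blobs(n,lo,hi,z,roi):
    d=np.load(f'pics/{n}.npz'); hsv=cv2.cvtColor(d['color'],cv2.COLOR_RGB2HSV)
    m=cv2.inRange(hsv,lo,hi); 
    k=np.zeros_like(m); x0,y0,x1,y1=[int(a/1.5625) for a in roi]; k[y0:y1,x0:x1]=255; m&=k
    N,L,s,c=cv2.connectedComponentsWithStats(m)
    i=1+np.argmax(s[1:,4]); (cx,cy),sz,an=cv2.minAreaRect(np.argwhere(L==i)[:,::-1].astype(np.float32))
    print(n,s[i,4],c[i].round(1),(round(cx,1),round(cy,1)),world(d,*c[i],z).round(4),world(d,cx,cy,z).round(4), [round(q,1) for q in sz])
G=((45,90,40),(80,255,255)); Rd=((0,170,120),(6,255,255)); Rd2=((170,150,80),(180,255,255))
blobs('top',*G,.078,(515,225,546,262)); blobs('scene',*G,.078,(258,258,282,285))
blobs('top',*G,.030,(465,310,505,365)); blobs('scene',*G,.030,(345,245,390,285))
for r in (Rd,Rd2):
    try: blobs('top',*r,.0246,(250,290,300,335)); blobs('scene',*r,.0246,(480,390,525,430))
    except Exception as e: print(e)
E
python3 - <<'E'
from m import *
d=np.load('pics/top.npz')['color'][:,:,::-1]
a=cv2.resize(d[145:245,130:250],(480,400),interpolation=3); b=cv2.resize(d[135:240,270:375],(400,400),interpolation=3)
cv2.imwrite('pics/crop.png',cv2.resize(np.hstack([a,b]),(800,364)))
E
```

```text
top 56 [339.7 154.5] (339.5, 154.5) [ 0.619  -0.2902  0.078 ] [ 0.619  -0.2895  0.078 ] [7.0, 7.0]
scene 45 [171.9 173.5] (172.0, 173.5) [ 0.622  -0.2842  0.078 ] [ 0.6218 -0.2841  0.078 ] [5.0, 8.0]
top 154 [311.4 215.8] (311.4, 215.8) [ 0.4273 -0.2019  0.03  ] [ 0.4274 -0.2018  0.03  ] [14.0, 10.7]
scene 93 [234.6 166.6] (234.6, 166.6) [ 0.4309 -0.1994  0.03  ] [ 0.4309 -0.1993  0.03  ] [8.0, 12.0]
top 26 [176.3 199.8] (176.5, 200.0) [0.484  0.2413 0.0246] [0.4832 0.2407 0.0246] [4.9, 4.9]
scene 12 [321.5 261.5] (321.5, 261.5) [0.4833 0.2409 0.0246] [0.4833 0.2409 0.0246] [2.8, 2.8]
top 3 [175.  202.7] (174.9, 202.7) [0.4744 0.2455 0.0246] [0.4743 0.2458 0.0246] [2.2, 0.4]
attempt to get argmax of an empty sequence
```

View pics/crop.png

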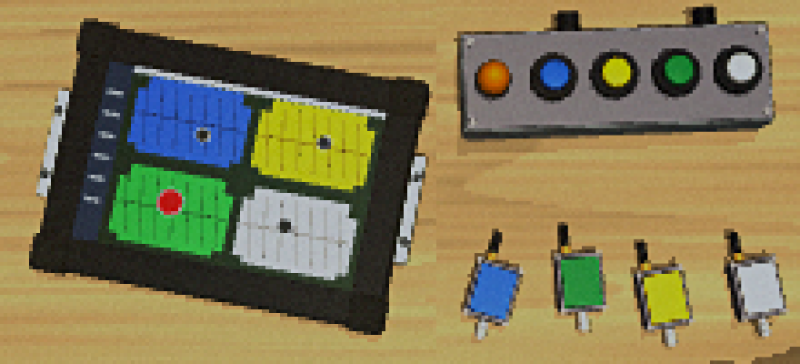

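The crop shows the red disc at (171,202), inside the green zone. The green button at (680,70) and green sensor at (583,283) are clear. Next I close the fingers and hover over the green button.

Call:
jog_arm:
  moves:
    - [0.494,-0.152,0,0]
    - [0.494,-0.152,0,0]
    - [0.494,-0.152,0,0]
    - [0.494,-0.152,0,0]
    - [0.494,-0.152,0,0]
    - [0.494,-0.152,0,0]
    - [0.494,-0.152,0,0]
    - [0.494,-0.152,0,0]
    - [0.494,-0.152,0,0]
    - [0.494,-0.152,0,0]
    - [0.494,-0.152,0,0]
    - [0.494,-0.152,0,0]
    - [0.494,-0.152,0,0]
    - [0.494,-0.152,0,0]
    - [0.494,-0.152,0.05,0]
    - [0.494,-0.152,0.05,0]
  hand: 0

```text
clock: 2.1
position: [0.6181, -0.2868, 0.1921]
ee_rot: [-3.095, -0.515, 0.01]
force: [-0.6, 0.6, -0.3]
width: 0.005
gripper_force: 0.0
```

Run:
```python
from m import *
d=grab('wrist'); cv2.imwrite('pics/w1.png',d['color'][:,:,::-1])
s=arm.observe(); print(s['clock'],s['position'],s['ee_rot'],s['width'],s['force'])
R=cv2.Rodrigues(s['ee_rot'])[0]; print(R.round(3))
hsv=cv2.cvtColor(d['color'],cv2.COLOR_RGB2HSV); m=cv2.inRange(hsv,*G)
N,L,st,c=cv2.connectedComponentsWithStats(m)
for i in range(1,N):
    if st[i,4]>100: print(st[i],c[i],world(d,*c[i],.078))
```

```text
top 56 [339.7 154.5] (339.5, 154.5) [ 0.619  -0.2902  0.078 ] [ 0.619  -0.2895  0.078 ] [7.0, 7.0]
scene 45 [171.9 173.5] (172.0, 173.5) [ 0.622  -0.2842  0.078 ] [ 0.6218 -0.2841  0.078 ] [5.0, 8.0]
top 154 [311.4 215.8] (311.4, 215.8) [ 0.4273 -0.2019  0.03  ] [ 0.4274 -0.2018  0.03  ] [14.0, 10.7]
scene 93 [234.6 166.6] (234.6, 166.6) [ 0.4309 -0.1994  0.03  ] [ 0.4309 -0.1993  0.03  ] [8.0, 12.0]
top 26 [176.3 199.8] (176.5, 200.0) [0.484  0.2413 0.0246] [0.4832 0.2407 0.0246] [4.9, 4.9]
scene 12 [321.5 261.5] (321.5, 261.5) [0.4833 0.2409 0.0246] [0.4833 0.2409 0.0246] [2.8, 2.8]
top 3 [175.  202.7] (174.9, 202.7) [0.4744 0.2455 0.0246] [0.4743 0.2458 0.0246] [2.2, 0.4]
attempt to get argmax of an empty sequence
2.15 [ 0.61951014 -0.28725981  0.19457535] [-3.0972459  -0.51531975  0.00485333] 0.0021660517747974376 [-0.52924893  0.51584041  0.15521935]
[[ 0.946  0.324 -0.003]
 [ 0.324 -0.946  0.001]
 [-0.003 -0.002 -1.   ]]
[253 178  32  33 822] [268.17518248 193.90754258] [ 0.61878832 -0.28845451  0.078     ]
[126 292  19  10 147] [134.82993197 297.40136054] [ 0.48329576 -0.20285415  0.078     ]
```

View pics/w1.png

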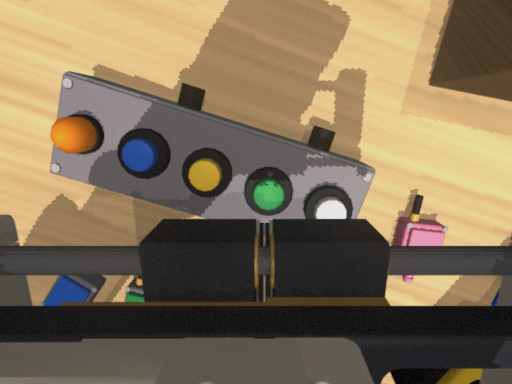

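The wrist view shows the green button at (268,194), i.e. (0.619, -0.288), straight under the tips. White is next to it at (330,210) and clear. Pressing now.

Call:
jog_arm:
  moves:
    - [0,0.001,0.05,0]
    - [0,0.001,0.085,0]
    - [0,0.001,0.095,0]
    - [0,0.001,0.1,0]
    - [0,0.001,0.102,0]
    - [0,0.001,0.104,0]
    - [0,0.001,0.105,0]
    - [0,0.001,0.105,0]
    - [0,0.001,0.105,0]

```text
clock: 3.28
position: [0.6217, -0.2889, 0.0912]
ee_rot: [3.098, 0.515, 0.003]
force: [2.4, -0.7, 4.7]
width: 0.007
gripper_force: 2.6
```

Call:
jog_arm:
  moves:
    - [0,0,0.001,0]
    - [0,0,0.001,0]
    - [0,0,0.001,0]

```text
clock: 3.65
position: [0.6218, -0.2889, 0.0911]
ee_rot: [3.098, 0.515, 0.003]
force: [-0.6, 0.5, 13.3]
width: 0.003
gripper_force: 6.0
```

Fully bottomed out (13 N). Next I go straight up and across to above the marker.

Call:
jog_arm:
  moves:
    - [0,0,-0.06,0]
    - [0,0,-0.11,0]
    - [0.042,-0.545,-0.11,0]
    - [0.042,-0.545,-0.11,0]
    - [0.042,-0.545,-0.11,0]
    - [0.042,-0.545,-0.11,0]
    - [0.042,-0.545,-0.11,0]
    - [0.042,-0.545,-0.11,0]
    - [0.042,-0.545,-0.11,0]
    - [0.042,-0.545,-0.11,0]
    - [0.042,-0.545,-0.11,0]
    - [0.042,-0.545,-0.11,0]
    - [0.042,-0.545,-0.11,0]
    - [0.042,-0.545,-0.11,0]
    - [0.042,-0.545,-0.11,0]
    - [0.042,-0.545,-0.11,0]
    - [0.042,-0.545,-0.11,0]

```text
clock: 5.78
position: [0.4843, 0.2404, 0.1995]
ee_rot: [3.099, 0.515, -0.0]
force: [-0.2, 0.0, -0.4]
width: 0.007
gripper_force: 0.0
```

```bash
python3 - <<'E' | tail -6
from m import *
t=grab('scene'); d=grab('wrist'); cv2.imwrite('pics/w2.png',np.hstack([cv2.resize(d['color'],(400,300)),cv2.resize(t['color'][140:250,130:290],(400,300))])[:,:,::-1])
s=arm.observe(); print(s['clock'],s['position'],s['ee_rot'],s['force'])
m=cv2.inRange(cv2.cvtColor(d['color'],cv2.COLOR_RGB2HSV),(0,170,90),(6,255,255))
N,L,st,c=cv2.connectedComponentsWithStats(m)
for i in range(1,N):
    if st[i,4]>60: print(st[i],c[i],world(d,*c[i],.0246))
E
```

```text
top 26 [176.3 199.8] (176.5, 200.0) [0.484  0.2413 0.0246] [0.4832 0.2407 0.0246] [4.9, 4.9]
scene 12 [321.5 261.5] (321.5, 261.5) [0.4833 0.2409 0.0246] [0.4833 0.2409 0.0246] [2.8, 2.8]
top 3 [175.  202.7] (174.9, 202.7) [0.4744 0.2455 0.0246] [0.4743 0.2458 0.0246] [2.2, 0.4]
attempt to get argmax of an empty sequence
5.875 [0.48422595 0.24060011 0.19952044] [3.09897002e+00 5.15304302e-01 4.25301040e-05] [-0.33419441 -1.40414315 -0.72368   ]
[254 173  19  19 224] [262.58482143 182.30803571] [0.48119012 0.24234512 0.0246    ]
```

View pics/w2.png

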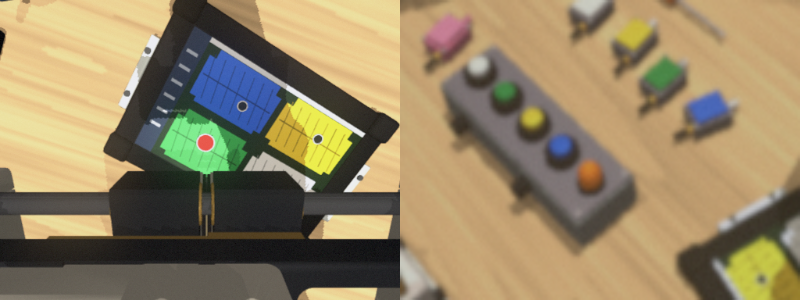

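The left half shows the red marker at (205,143) in the green zone, agreeing with the earlier fix to about 2 mm. The right half shows the box and sensors undisturbed. I lower to 2 cm above the marker and hold.

Call:
jog_arm:
  moves:
    - [0,-0.001,0.05,0]
    - [-0.001,-0.001,0.1,0]
    - [-0.001,-0.001,0.125,0]
    - [-0.001,-0.001,0.136,0]
    - [-0.001,-0.001,0.136,0]
    - [-0.001,-0.001,0.136,0]
    - [-0.001,-0.001,0.136,0]
    - [-0.001,-0.001,0.136,0]
    - [-0.001,-0.001,0.136,0]
    - [-0.001,-0.001,0.136,0]
    - [-0.001,-0.001,0.136,0]
    - [-0.001,-0.001,0.136,0]
    - [-0.001,-0.001,0.136,0]
    - [-0.001,-0.001,0.136,0]
    - [-0.001,-0.001,0.136,0]
    - [-0.001,-0.001,0.136,0]
    - [-0.001,-0.001,0.136,0]
    - [-0.001,-0.001,0.136,0]
    - [-0.001,-0.001,0.136,0]
    - [-0.001,-0.001,0.136,0]

```text
clock: 8.38
position: [0.4829, 0.2413, 0.0635]
ee_rot: [3.099, 0.516, 0.0]
force: [-0.0, 0.5, -0.2]
width: 0.006
gripper_force: 0.0
```

Call:
jog_arm:
  moves:
    - [0,0,0,0]
    - [0,0,0,0]
    - [0,0,0,0]
    - [0,0,0,0]
    - [0,0,0,0]
    - [0,0,0,0]
    - [0,0,0,0]
    - [0,0,0,0]

```text
clock: 9.38
position: [0.4829, 0.2414, 0.0635]
ee_rot: [-3.099, -0.516, -0.0]
force: [-1.0, 0.8, 0.6]
width: 0.003
gripper_force: 0.0
```

Held for about 3 s. Next, up and across to the green sensor.

Call:
jog_arm:
  moves:
    - [0,0,-0.06,0]
    - [0,0,-0.12,0]
    - [-0.194,0.401,-0.12,0]
    - [-0.194,0.401,-0.12,0]
    - [-0.194,0.401,-0.12,0]
    - [-0.194,0.401,-0.12,0]
    - [-0.194,0.401,-0.12,0]
    - [-0.194,0.401,-0.12,0]
    - [-0.194,0.401,-0.12,0]
    - [-0.194,0.401,-0.12,0]
    - [-0.194,0.401,-0.12,0]
    - [-0.194,0.401,-0.12,0]
    - [-0.194,0.401,-0.12,0]
    - [-0.194,0.401,-0.12,0]

```text
clock: 11.12
position: [0.4294, -0.2, 0.1836]
ee_rot: [-3.098, -0.518, -0.0]
force: [0.6, 0.4, -0.0]
width: 0.004
gripper_force: 0.0
```

```bash
python3 - <<'E' | tail -4
from m import *
d=grab('wrist'); cv2.imwrite('pics/w3.png',d['color'][:,:,::-1])
s=arm.observe(); print(s['clock'],s['position'],s['ee_rot'],s['force'])
m=cv2.inRange(cv2.cvtColor(d['color'],cv2.COLOR_RGB2HSV),*G)
N,L,st,c=cv2.connectedComponentsWithStats(m)
for i in range(1,N):
    if st[i,4]>200: print(st[i],c[i],world(d,*c[i],.03))
E
```

```text
attempt to get argmax of an empty sequence
11.175 [ 0.42936402 -0.2002084   0.18354208] [-3.09860028e+00 -5.17446381e-01 -2.29591851e-05] [-0.35872822 -0.55511045 -0.69241007]
[444   0  45  21 664] [463.97439759   7.82228916] [ 0.63102834 -0.31021046  0.03      ]
[ 243  162   45   51 1600] [265.09375 187.04625] [ 0.42712934 -0.20061118  0.03      ]
```

View pics/w3.png

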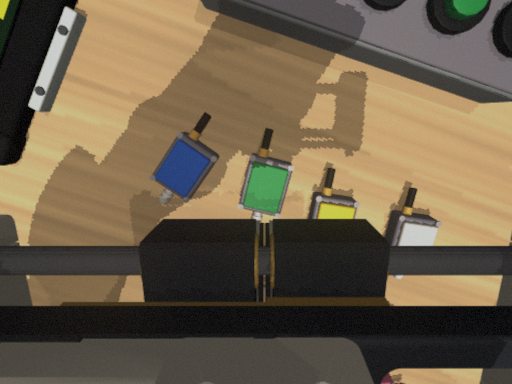

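The green cap is at (265,187) in the wrist view, i.e. (0.427, -0.2006), within 2 mm of the aim. I descend to 2 cm above it and hold.

Call:
jog_arm:
  moves:
    - [-0.001,0,0.05,0]
    - [-0.001,0,0.09,0]
    - [-0.001,0,0.108,0]
    - [-0.001,0,0.1145,0]
    - [-0.001,0,0.1145,0]
    - [-0.001,0,0.1145,0]
    - [-0.001,0,0.1145,0]
    - [-0.001,0,0.1145,0]
    - [-0.001,0,0.1145,0]
    - [-0.001,0,0.1145,0]
    - [-0.001,0,0.1145,0]
    - [-0.001,0,0.1145,0]
    - [-0.001,0,0.1145,0]
    - [-0.001,0,0.1145,0]
    - [-0.001,0,0.1145,0]
    - [-0.001,0,0.1145,0]
    - [-0.001,0,0.1145,0]
    - [-0.001,0,0.1145,0]
    - [-0.001,0,0.1145,0]
    - [-0.001,0,0.1145,0]

```text
clock: 13.68
position: [0.4282, -0.2012, 0.069]
ee_rot: [3.099, 0.516, -0.0]
force: [-0.5, 0.1, 0.4]
width: 0.004
gripper_force: 0.0
```

Call:
jog_arm:
  moves:
    - [0,0,0,0]
    - [0,0,0,0]
    - [0,0,0,0]
    - [0,0,0,0]
    - [0,0,0,0]
    - [0,0,0,0]
    - [0,0,0,0]
    - [0,0,0,0]

```text
clock: 14.68
position: [0.4282, -0.2012, 0.069]
ee_rot: [3.099, 0.516, -0.0]
force: [0.4, 0.3, 0.8]
width: 0.005
gripper_force: 0.0
```

```bash
python3 -c "
from cell import arm
s=arm.observe(); print(s['clock'],s['position'],s['force']); print(arm.sign_off())"
```

```text
14.675 [ 0.42822275 -0.20121311  0.06900378] [0.35214947 0.29901298 0.75467275]
the job is handed in; nothing more can be done
None
```

I pressed the green button fully down, then held about 2 cm above the red marker and about 2 cm above the green-capped sensor for about 3 s each; the job was handed in at 14.7 s, still pointing at that sensor, with no verdict returned.

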